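Set and clamp the pump bracket

ROBOT

A 7-joint arm with a two-finger parallel gripper is mounted at the origin on the work surface. World frame = base frame: x ahead of the robot, y to its left, z up, the work surface at z = 0. Lengths are in m, angles in rad, forces in N, time in s.
With the tool pointing down it reaches from about 0.425 to 0.925 m from the base axis. Payload 6.8 kg.
Tool frame: the origin (TCP) lies midway between the tips of the shut fingers; the grasp point (between the pads) lies 19 mm behind it; z points along the fingers, y is the direction in which the jaws open and shut (so a half turn about z gives the same grasp; the last joint's range is limited). The gripper opens to 85 mm and grips with 20 to 120 N. Pads are 22 mm wide; open, the fingers measure 114 mm over their backs; the gripper's body (76 mm by 85 mm) begins 54 mm behind the grasp point. The pads swing forward as they close: fully open they stand 13 mm farther back than shut.
Start: joints at [1.039, 0.477, 0.022, 1.555, -0.011, 1.109, -0.083], TCP at [0.278, -0.615, 0.231] pointing down, gripper open.
Joint ranges: [-2.96, 2.96], [-0.34, 2.1], [-1.41, 1.46], [0.24, 2.44], [-1.37, 4.51], [0.17, 1.92], [-2.96, 2.96]. Speed limits (rad/s): [2.39, 2.39, 3.14, 3.14, 3.14, 3.14, 3.14].

INTERFACE

Orientations are given as a unit quaternion [w, x, y, z].
In Python, from station import readout, eyes, ticket gives the robot as it stands. The module is installed in compiled form; this text tells all that it offers.
- The arm moves only by the shell command python3 -m crank 'ROWS' [FORCE]. ROWS is JSON, a list of rows, each an object of numbers: "jaw": the opening in per cent of the stroke, from 0 (shut) to 100 (fully open); "x", "y", "z": the shift along the tool's x, y, z in mm; "ax", "ay", "az": the turn, a rotation vector about the tool's x, y, z in degrees. In form: [{"jaw": .., "x": .., "y": .., "z": .., "ax": .., "ay": .., "az": ..}, ...]. A call has 1 to 12 rows; each row shifts and turns the commanded pose from where the row before left it, along the tool's axes as they then stand; what a row does not reach is not made up. A row lasts 1/8 s, in which the tool goes at most 62.5 mm and 10.7 degrees, less where a joint would pass 70% of its speed; a pose out of reach is approached as far as the arm can. A call with a gripper value outside its range is refused whole. The fingers move at their own pace and stop on an object; FORCE is the grip in N (left out, the last holds). Time passes only in rows, so rows that do not move let the fingers close. It gives the time, the measured TCP pose, the force and the opening at its end, in the units of the state.
- readout.get_obs(): the state, without advancing time (a new reading comes with each control period).
- eyes.read_camera(name): name is "side" or "top" or "wrist"; returns (picture, depth): 480x640x3 uint8, red, green, blue; 480x640 float32, m along the optical axis (not along the pixel's ray), 0 where there is no reading.
- eyes.calibration(name): a dict with "fx", "fy", "cx", "cy" (pixels), "R" (3x3) and "t" (3): a world point X has camera coordinates R X + t. Camera axes: x right, y down, z forward; pixel columns grow to the right and rows downward; lengths in m; the calibration is good to about 2 mm. The wrist camera is an equidistant fisheye: a pixel r from the principal point sees the ray r / f radians off the axis. A picture is of the moment at which its call begins: read the wrist's pose just before it. calibration takes no time and is no camera call; for the wrist camera it gives the pose at the moment of the call.
- ticket.hand_in(): hands the job in, once; it reports no verdict.
The state is a dict: "t": time; "q": joint angles; "joint_vel": joint speeds; "joint_torque": joint torques, N m; "eef_pos": TCP position; "tool_rot": TCP orientation; "contact_force": force on the tool from outside, world axes, zero at the start; "torque": the same for the moment, N m; "gripper_width": opening from 0.0 (shut) to 1.0 (fully open).
Only numpy, scipy, OpenCV 4.12 (cv2) and the standard library are available. Lean on these libraries where they do the work, as an engineer would, in place of code of your own. Each camera call takes 0.05 s, during which the arm holds its last target. There are 200 camera calls.

TASK

On the grey setting base, slide the aluminium bracket along its slots until its red pointer stands at the blue mark (not the yellow one). Then tighten it by turning the orange clamp lever clockwise, seen from above, as far as it goes, and let go.

Things in the scene. Friction and masses are not known exactly. Their poses are not given: they have to be found in the camera images.
- pointer (a point): Tip of the bracket's red pointer, 20 mm above the bench. Bare aluminium foot 90 x 240 x 8 mm with two slots, on a fixed grey base 12 mm thick. Axes: y along the slots, the only way it slides (120 mm between stops, drags with 5 N, stays where left), z up, x from the bracket's middle to the pointer.
- flange (a point): Top middle of the bracket's upright aluminium flange, the part to hold or push it by: 10 mm thick (y), 50 mm wide (x), rising from the foot (20 mm above the bench) to this point, 80 mm above the bench. Axes as the pointer's; the flange stands 140 mm to the -y side of the pointer and moves with it.
- mark_blue: Blue stripe 26 mm long (x), 8 mm wide (y), flat on the base's white strip beside the bracket. Origin: its middle, 12.5 mm above the bench; axes parallel to the pointer's. The pointer is at the mark when both have the same place along y; it may lie to either side. The like yellow stripe, on the other side of the pointer, is the wrong one.
- clamp_grip (a point): On the upright round orange post of the clamp lever, 18 mm across, reaching from 48 to 90 mm above the bench, this point at 70 mm. The post stands on a flat arm (top at 48 mm) turning about a fixed upright bolt, 65 mm from this point along this point's own +x axis; z up.
- clamp (a joint): Angle of the clamp lever, rad. 0: loose stop, post on the -x side of its bolt (pointer's axes). Grows clockwise seen from above to 1.57 at the tight stop, post on the +y side. Starts loose, 0 to 0.35. Drags with 0.12 N m and stays where left; turning it does not move the bracket.

How it is judged:
By the outcome, as a careful person would: the job done as asked, in the order asked, and still so for the second after the job is handed in, with the robot touching nothing.
It also fails if it takes over 46 s, if anything falls off the work surface, if the arm or the gripper's body presses on something with over 40 N, if the wrist force passes 120 N, or if a joint passes its speed limit or range.

## Working session

There is one attempt and no reset: what is moved stays moved. The work goes in short steps, Python scripts to look and compute and a shell command to move; the robot and the scene stay as the last step left them, time stands still between calls to the robot, and variables do not carry over. Pictures are saved under pics/ and viewed, about 8 in all and at most 12, crops included, and the job is handed in when it is done.

```bash
mkdir -p pics; cat > h.py <<'E'
import numpy as np,cv2
from station import readout,eyes,ticket
def obs():
    o=readout.get_obs();print({k:np.round(o[k],3).tolist() for k in("t","eef_pos","tool_rot","contact_force","gripper_width","q")});return o
def grab(n,f=None):
    c=eyes.calibration(n);p,d=eyes.read_camera(n)
    if f:cv2.imwrite('pics/'+f,p[:,:,::-1])
    return c,p,d
def ray(c,u,v,z):
    r=np.array([(u-c["cx"])/c["fx"],(v-c["cy"])/c["fy"],1.]);R=np.array(c["R"]);o=-R.T@np.array(c["t"]);w=R.T@r
    return o+w*(z-o[2])/w[2]
E
python3 - <<'E'
from h import *
obs()
a=[grab(n) for n in("top","side")]
for n,(c,p,d) in zip(("top","side"),a):
    cv2.imwrite(f'pics/{n}.png',p[:,:,::-1]);print({k:np.round(c[k],3).tolist() for k in c})
    hsv=cv2.cvtColor(p,cv2.COLOR_RGB2HSV)
    for nm,lo,hi in(("red",(0,130,70),(6,255,255)),("red2",(172,130,70),(180,255,255)),("orange",(7,150,100),(18,255,255)),("yellow",(22,120,100),(35,255,255)),("blue",(100,120,60),(130,255,255))):
        m=cv2.inRange(hsv,lo,hi);k,_,s,ce=cv2.connectedComponentsWithStats(m)
        print(n,nm,[(s[i].tolist(),ce[i].round(1).tolist()) for i in range(1,k) if s[i][4]>15])
E
```

```text
{'t': 0.0, 'eef_pos': [0.277, -0.615, 0.23], 'tool_rot': [-0.001, 0.978, 0.21, -0.0], 'contact_force': [-0.339, -0.551, -0.468], 'gripper_width': 1.001, 'q': [1.039, 0.478, 0.022, 1.556, -0.012, 1.109, -0.083]}
{'fx': 455.218, 'fy': 455.218, 'cx': 315.26, 'cy': 242.491, 'R': [[0.021, -1.0, -0.02], [-0.991, -0.019, -0.132], [0.131, 0.023, -0.991]], 't': [0.028, 0.572, 0.662]}
top red []
top red2 []
top orange [([258, 234, 19, 48, 355], [268.8, 259.5])]
top yellow [([306, 182, 4, 14, 30], [307.4, 188.3])]
top blue [([271, 97, 28, 26, 325], [283.6, 108.8]), ([281, 106, 40, 38, 652], [303.1, 125.4]), ([76, 186, 53, 52, 2070], [101.7, 211.5])]
{'fx': 569.124, 'fy': 569.124, 'cx': 326.626, 'cy': 244.253, 'R': [[-0.963, -0.27, 0.015], [-0.182, 0.604, -0.776], [0.201, -0.749, -0.631]], 't': [0.566, 0.156, 0.625]}
side red [([321, 0, 14, 10, 32], [328.2, 5.5]), ([314, 0, 62, 45, 936], [340.9, 25.5]), ([247, 306, 13, 6, 36], [252.9, 308.8])]
side red2 [([343, 12, 10, 7, 19], [347.1, 14.0]), ([359, 16, 6, 12, 20], [361.4, 21.8]), ([352, 34, 10, 9, 21], [355.9, 37.8])]
side orange [([357, 297, 17, 12, 152], [364.9, 302.5]), ([305, 310, 52, 24, 460], [330.8, 321.1])]
side yellow [([246, 286, 21, 10, 92], [255.9, 290.7])]
side blue [([441, 0, 9, 21, 50], [445.2, 9.2]), ([389, 4, 11, 12, 29], [395.2, 10.8]), ([414, 20, 7, 8, 16], [416.8, 23.0]), ([479, 23, 87, 35, 358], [523.0, 39.9]), ([388, 26, 10, 14, 41], [392.7, 32.1]), ([418, 26, 7, 10, 21], [420.5, 31.3]), ([400, 29, 18, 21, 77], [409.3, 39.8]), ([425, 28, 10, 11, 30], [428.9, 33.1]), ([426, 42, 11, 10, 26], [431.8, 46.9]), ([134, 245, 73, 46, 2270], [170.2, 267.3]), ([213, 334, 22, 11, 114], [223.7, 338.8])]
```

View pics/top.png

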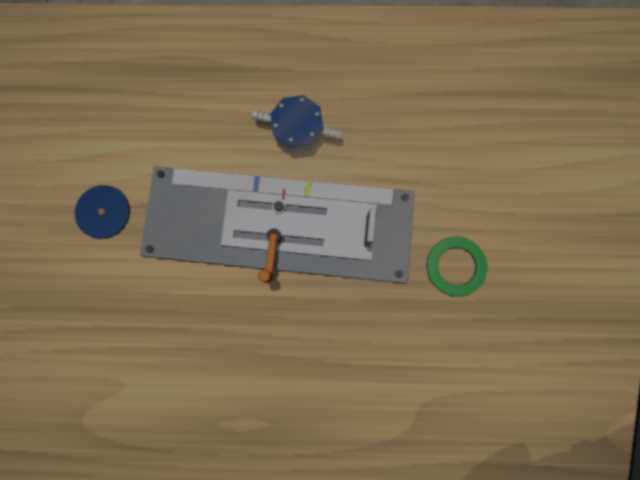

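View pics/side.png

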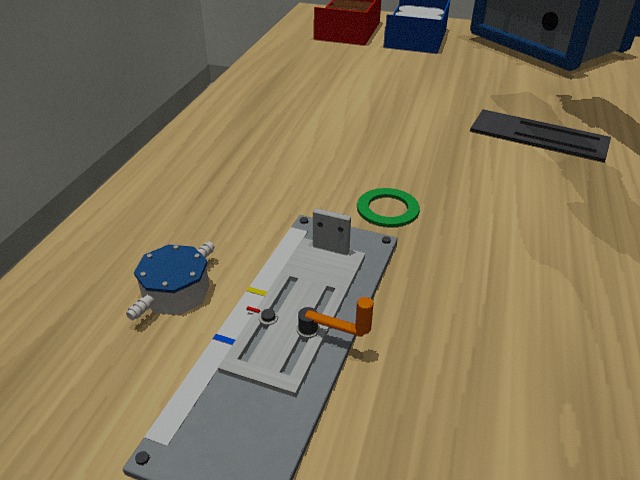

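The top picture shows the blue mark at (256,184), the red pointer at (284,194) and yellow at (308,188). The flange is at about (370,228), the bolt at (274,235) and the orange post at (265,276). The side picture agrees: the bracket has to go about 40 mm along +y.

```bash
python3 - <<'E'
from h import *
for n,rois in(("top",dict(blue=(245,165,268,200),red=(276,180,294,200),yellow=(298,175,318,200),orange=(250,225,290,285))),("side",dict(blue=(205,325,245,350),red=(240,300,266,316),yellow=(240,280,272,300),orange=(300,290,380,340)))):
    c=eyes.calibration(n);p=cv2.imread(f'pics/{n}.png')[:,:,::-1]
    hsv=cv2.cvtColor(np.ascontiguousarray(p),cv2.COLOR_RGB2HSV)
    H=dict(blue=(100,130),red=(-8,7),yellow=(20,36),orange=(6,19))
    for k,(x0,y0,x1,y1) in rois.items():
        h=hsv[y0:y1,x0:x1,0].astype(int);h[h>170]-=180
        m=(h>=H[k][0])&(h<=H[k][1])&(hsv[y0:y1,x0:x1,1]>70)&(hsv[y0:y1,x0:x1,2]>40)
        v,u=np.nonzero(m);u=u+x0;v=v+y0
        z=.020 if k=="red" else .0125
        print(n,k,len(u),(u.min(),u.max(),v.min(),v.max()),ray(c,u.mean(),v.mean(),z).round(4))
    if n=="top":
        for nm,u,v,z in(("post",265,276,.09),("bolt",274,235,.05),("strip0",173,177,.0125),("strip1",392,197,.0125),("base00",156,169,.012),("base01",411,191,.012),("flTop",372,212,.08),("flBot",371,244,.08)):print(nm,ray(c,u,v,z).round(4))
    else:
        for nm,u,v,z in(("post",365,301,.09),("fl a",314,211,.08),("fl b",350,215,.08)):print(nm,ray(c,u,v,z).round(4))
im=cv2.imread('pics/top.png')[160:290,210:420];cv2.imwrite('pics/topc.png',cv2.resize(im,None,fx=3.8,fy=3.8,interpolation=cv2.INTER_CUBIC))
E
```

```text
top blue 56 (np.int64(254), np.int64(258), np.int64(177), np.int64(190)) [0.6697 0.1389 0.0125]
top red 22 (np.int64(282), np.int64(284), np.int64(189), np.int64(197)) [0.6523 0.0933 0.02  ]
top yellow 77 (np.int64(305), np.int64(310), np.int64(180), np.int64(196)) [0.6639 0.0547 0.0125]
top orange 930 (np.int64(250), np.int64(289), np.int64(233), np.int64(284)) [0.5324 0.1119 0.0125]
post [0.515  0.1083 0.09  ]
bolt [0.5797 0.1022 0.05  ]
strip0 [0.6782 0.2753 0.0125]
strip1 [ 0.6506 -0.0819  0.0125]
base00 [0.6914 0.3045 0.012 ]
base01 [ 0.6611 -0.1126  0.012 ]
flTop [ 0.6117 -0.043   0.08  ]
flBot [ 0.5647 -0.0418  0.08  ]
side blue 123 (np.int64(213), np.int64(235), np.int64(334), np.int64(344)) [0.6709 0.1381 0.0125]
side red 46 (np.int64(246), np.int64(259), np.int64(306), np.int64(312)) [0.6534 0.0913 0.02  ]
side yellow 209 (np.int64(240), np.int64(266), np.int64(280), np.int64(298)) [0.6737 0.0518 0.0125]
side orange 1227 (np.int64(304), np.int64(379), np.int64(290), np.int64(339)) [0.5397 0.0662 0.0125]
post [0.5169 0.1102 0.09  ]
fl a [ 0.617  -0.0401  0.08  ]
fl b [ 0.5708 -0.0451  0.08  ]
```

View pics/topc.png

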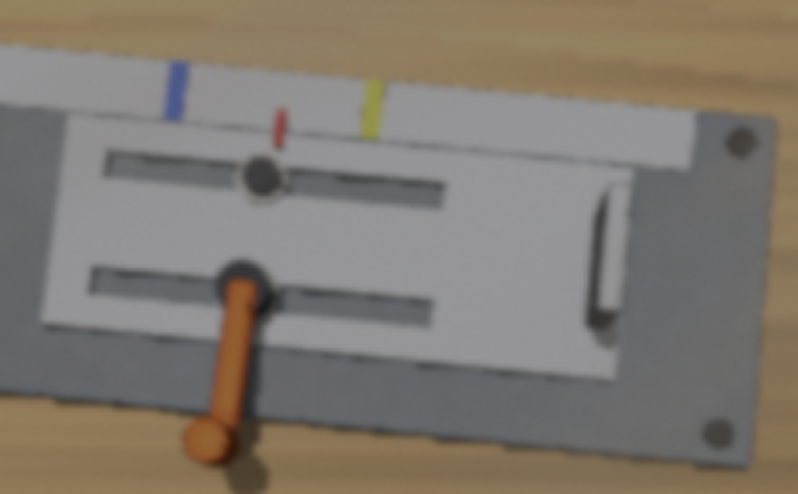

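The crop confirms the geometry. The base is yawed about −4.3° and the slide needed is about 47 mm along +y. I'll rotate and travel to above the flange at (0.592, −0.043).

```bash
python3 -m crank '[{"az":9.5},{"az":9.5},{"az":9.6},{"x":24.6,"y":-54},{"x":24.6,"y":-54},{"x":24.6,"y":-54},{"x":24.6,"y":-54},{"x":24.6,"y":-54},{"x":24.6,"y":-54},{"x":24.6,"y":-54},{"x":24.6,"y":-54},{"x":24.6,"y":-54}]' 30
python3 -m crank '[{"x":24.6,"y":-54},{"x":24.6,"y":-54,"z":20},{"z":30},{}]'
python3 - <<'E'
from h import *
obs();c,p,d=grab("wrist","w1.png");print({k:np.round(c[k],4).tolist() for k in c})
E
```

```text
{'t': 0.1, 'eef_pos': [0.277, -0.615, 0.23], 'tool_rot': [-0.001, 0.978, 0.21, -0.0], 'contact_force': [0.283, 0.411, -0.06], 'gripper_width': 1.004, 'q': [1.039, 0.478, 0.022, 1.556, -0.012, 1.109, -0.083]}
{'fx': 371.6483, 'fy': 371.6483, 'cx': 328.6211, 'cy': 234.0965, 'R': [[0.4118, -0.9113, -0.0015], [-0.8681, -0.3928, 0.3037], [-0.2773, -0.1237, -0.9528]], 't': [-0.6724, -0.0403, 0.3805]}schema error: expected keys jaw, x, y, z, ax, ay, az
schema error: expected keys jaw, x, y, z, ax, ay, az
```

View pics/w1.png

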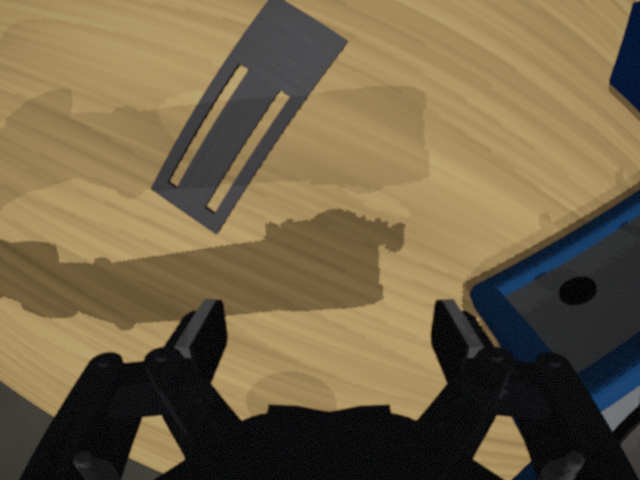

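The wrist picture shows only bench and the spare plate, because the arm hasn't moved. Every row has to carry all seven keys.

```bash
python3 -m crank '[{"jaw":100,"x":0,"y":0,"z":0,"ax":0,"ay":0,"az":9.5},{"jaw":100,"x":0,"y":0,"z":0,"ax":0,"ay":0,"az":9.5},{"jaw":100,"x":0,"y":0,"z":0,"ax":0,"ay":0,"az":9.6},{"jaw":100,"x":24.6,"y":-54,"z":0,"ax":0,"ay":0,"az":0},{"jaw":100,"x":24.6,"y":-54,"z":0,"ax":0,"ay":0,"az":0},{"jaw":100,"x":24.6,"y":-54,"z":0,"ax":0,"ay":0,"az":0},{"jaw":100,"x":24.6,"y":-54,"z":0,"ax":0,"ay":0,"az":0},{"jaw":100,"x":24.6,"y":-54,"z":0,"ax":0,"ay":0,"az":0},{"jaw":100,"x":24.6,"y":-54,"z":0,"ax":0,"ay":0,"az":0},{"jaw":100,"x":24.6,"y":-54,"z":0,"ax":0,"ay":0,"az":0},{"jaw":100,"x":24.6,"y":-54,"z":0,"ax":0,"ay":0,"az":0},{"jaw":100,"x":24.6,"y":-54,"z":0,"ax":0,"ay":0,"az":0}]' 30
python3 -m crank '[{"jaw":100,"x":24.6,"y":-54,"z":0,"ax":0,"ay":0,"az":0},{"jaw":100,"x":24.6,"y":-54,"z":20,"ax":0,"ay":0,"az":0},{"jaw":100,"x":0,"y":0,"z":30,"ax":0,"ay":0,"az":0},{"jaw":100,"x":0,"y":0,"z":0,"ax":0,"ay":0,"az":0},{"jaw":100,"x":0,"y":0,"z":0,"ax":0,"ay":0,"az":0}]'
python3 - <<'E'
from h import *
obs();c,p,d=grab("wrist","w2.png");print({k:np.round(c[k],4).tolist() for k in c})
E
```

```text
t: 1.65
eef_pos: [0.5355, -0.1456, 0.2313]
tool_rot: [0.0, 0.999, -0.038, 0.0]
contact_force: [0.5, -1.3, 0.4]
gripper_width: 0.998
t: 2.28
eef_pos: [0.5922, -0.0446, 0.1821]
tool_rot: [0.0, 0.999, -0.039, 0.0]
contact_force: [1.0, -0.4, 0.1]
gripper_width: 1.0
{'t': 2.275, 'eef_pos': [0.592, -0.045, 0.182], 'tool_rot': [0.0, 0.999, -0.039, 0.0], 'contact_force': [0.953, -0.42, 0.067], 'gripper_width': 1.0, 'q': [0.078, 0.4, -0.139, 1.797, 0.067, 0.948, -1.737]}
{'fx': 371.6483, 'fy': 371.6483, 'cx': 328.6211, 'cy': 234.0965, 'R': [[-0.0765, -0.9971, 0.0005], [-0.9502, 0.073, 0.303], [-0.3021, 0.0227, -0.953]], 't': [0.0021, 0.5404, 0.5134]}
```

View pics/w2.png

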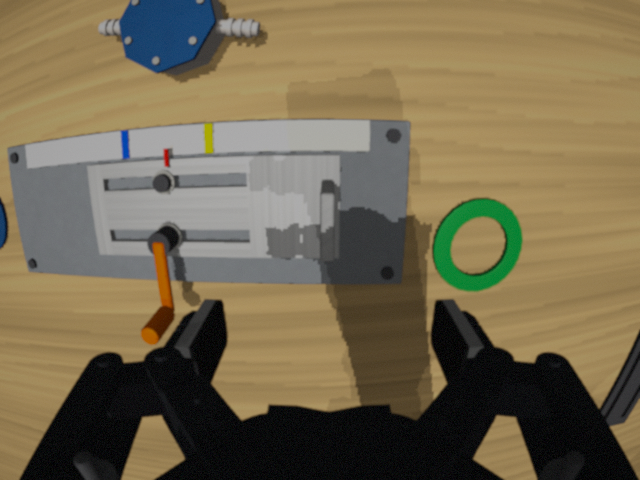

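The wrist picture shows the flange at about x 320–340, y 180–260, midway between the fingers. The red pointer is at (167,157), blue at (126,145) and yellow at (209,138). Next I'll compute the fisheye rays.

```bash
cat >> h.py <<'E'
def wray(c,u,v,z):
    a=np.array([u-c["cx"],v-c["cy"]]);r=np.hypot(*a)+1e-9;th=r/c["fx"];w=np.r_[a/r*np.sin(th),np.cos(th)]
    R=np.array(c["R"]);o=-R.T@np.array(c["t"]);w=R.T@w
    return o+w*(z-o[2])/w[2]
def cmask(p,k,roi):
    x0,y0,x1,y1=roi;hsv=cv2.cvtColor(np.ascontiguousarray(p),cv2.COLOR_RGB2HSV)[y0:y1,x0:x1]
    H=dict(blue=(100,130),red=(-8,7),yellow=(20,36),orange=(6,19))[k];h=hsv[...,0].astype(int);h[h>170]-=180
    v,u=np.nonzero((h>=H[0])&(h<=H[1])&(hsv[...,1]>100)&(hsv[...,2]>40));return u+x0,v+y0
Y=np.array([.075,.9972,0])
E
python3 - <<'E'
from h import *
c=eyes.calibration("wrist");p=cv2.imread('pics/w2.png')[:,:,::-1]
for k,r,z in(("blue",(115,125,137,162),.0125),("red",(158,145,176,168),.02),("yellow",(200,120,218,155),.0125)):
    u,v=cmask(p,k,r);P=np.array([wray(c,a,b,z) for a,b in zip(u,v)]);m=P.mean(0);print(k,len(u),m.round(4),"y'",(m@Y).round(4),np.polyfit(P[:,0],P[:,1],1)[0].round(3))
for u,v in((27,155),(370,121),(33,270),(402,283)):print(wray(c,u,v,.012).round(4))
im=p[160:280,260:400,::-1];cv2.imwrite('pics/fl.png',cv2.resize(im,None,fx=5,fy=5,interpolation=cv2.INTER_CUBIC))
E
```

```text
blue 187 [0.6717 0.1403 0.0125] y' 0.1903 -0.075
red 83 [0.6538 0.0947 0.02  ] y' 0.1435 -0.103
yellow 287 [0.6668 0.0552 0.0125] y' 0.1051 -0.095
[0.684  0.2761 0.012 ]
[ 0.6659 -0.0837  0.012 ]
[0.5521 0.3121 0.012 ]
[ 0.5162 -0.1069  0.012 ]
```

View pics/fl.png

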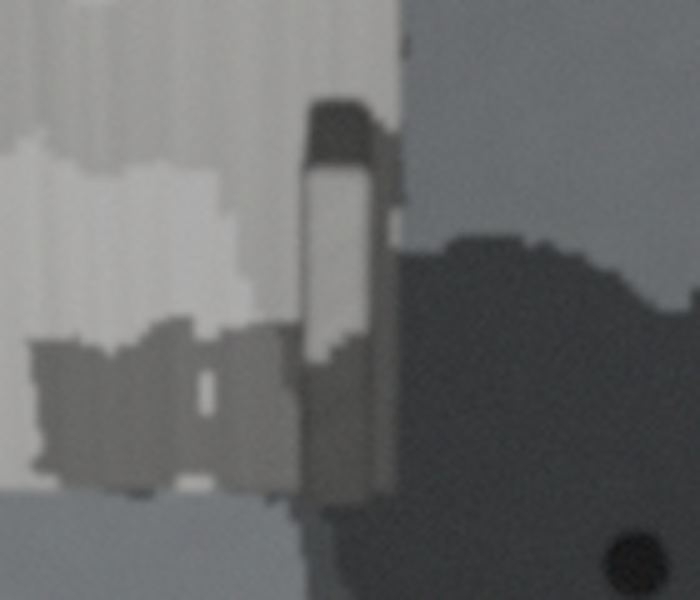

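```bash
python3 -m crank '[{"jaw":100,"x":4,"y":0,"z":45,"ax":0,"ay":0,"az":0},{"jaw":60,"x":0,"y":0,"z":45,"ax":0,"ay":0,"az":0},{"jaw":60,"x":0,"y":0,"z":35,"ax":0,"ay":0,"az":0},{"jaw":60,"x":0,"y":0,"z":15,"ax":0,"ay":0,"az":0},{"jaw":0,"x":0,"y":0,"z":0,"ax":0,"ay":0,"az":0},{"jaw":0,"x":0,"y":0,"z":0,"ax":0,"ay":0,"az":0},{"jaw":0,"x":0,"y":0,"z":0,"ax":0,"ay":0,"az":0},{"jaw":0,"x":0,"y":0,"z":0,"ax":0,"ay":0,"az":0},{"jaw":0,"x":0,"y":0,"z":0,"ax":0,"ay":0,"az":0},{"jaw":0,"x":0,"y":0,"z":0,"ax":0,"ay":0,"az":0}]' 30
python3 - <<'E'
from h import *
obs();c,p,d=grab("wrist","w3.png")
R={}
for k,r,z in(("blue",(20,20,320,300),.0125),("red",(20,20,320,300),.02),("yellow",(20,20,320,300),.0125)):
    u,v=cmask(p,k,r);P=np.array([wray(c,a,b,z) for a,b in zip(u,v)]);P=P[(P[:,0]>.63)&(P[:,0]<.70)&(P[:,1]>0)&(P[:,1]<.2)]
    m=P.mean(0);print(k,len(P),m.round(4),P.std(0).round(4),"y'",(m@Y).round(4))
E
```

```text
t: 3.58
eef_pos: [0.5975, -0.0439, 0.0432]
tool_rot: [-0.0, 0.999, -0.038, 0.002]
contact_force: [-1.1, 0.8, 7.4]
gripper_width: 0.113
{'t': 3.575, 'eef_pos': [0.598, -0.044, 0.043], 'tool_rot': [-0.0, 0.999, -0.038, 0.002], 'contact_force': [-1.11, 0.816, 7.405], 'gripper_width': 0.113, 'q': [0.062, 0.588, -0.123, 1.874, 0.108, 0.683, -1.771]}
blue 263 [0.6694 0.1399 0.0125] [0.0074 0.0023 0.    ] y' 0.1898
red 208 [0.653  0.0957 0.02  ] [0.0044 0.0017 0.    ] y' 0.1445
yellow 7543 [0.6874 0.057  0.0125] [0.0095 0.0353 0.    ] y' 0.1084
```

The flange is held at 9.6 mm opening. The distance to go measures 45 to 47 mm, so I'll slide 44 mm and remeasure.

```bash
python3 -m crank '[{"jaw":0,"x":0,"y":-6,"z":0,"ax":0,"ay":0,"az":0},{"jaw":0,"x":0,"y":-8,"z":0,"ax":0,"ay":0,"az":0},{"jaw":0,"x":0,"y":-8,"z":0,"ax":0,"ay":0,"az":0},{"jaw":0,"x":0,"y":-8,"z":0,"ax":0,"ay":0,"az":0},{"jaw":0,"x":0,"y":-8,"z":0,"ax":0,"ay":0,"az":0},{"jaw":0,"x":0,"y":-6,"z":0,"ax":0,"ay":0,"az":0},{"jaw":0,"x":0,"y":0,"z":0,"ax":0,"ay":0,"az":0},{"jaw":0,"x":0,"y":0,"z":0,"ax":0,"ay":0,"az":0}]'
cat > m.py <<'E'
from h import *
import sys
tag=sys.argv[1]
obs()
for n,f in(("wrist",wray),("side",ray),("top",ray)):
    c,p,d=grab(n,f"{n}_{tag}.png");o={}
    for k,z in(("blue",.0125),("red",.02)):
        u,v=cmask(p,k,(0,0,640,480));P=np.array([f(c,a,b,z) for a,b in zip(u,v)])
        g=(P[:,0]>.63)&(P[:,0]<.70)&(P[:,1]>.05)&(P[:,1]<.2)&(np.hypot(u-u.mean(),v-v.mean())<1e9);P=P[g]
        if len(P):o[k]=P.mean(0)@Y;print(n,k,len(P),P.mean(0).round(4),P.std(0).round(4),u[g].mean().round(),v[g].mean().round())
    if len(o)==2:print(n,"to go mm",1000*(o["blue"]-o["red"]))
E
python3 m.py a
```

```text
t: 4.62
eef_pos: [0.601, -0.0008, 0.0432]
tool_rot: [0.0, 0.999, -0.038, 0.002]
contact_force: [-0.4, -1.6, 5.4]
gripper_width: 0.11
{'t': 4.625, 'eef_pos': [0.601, -0.001, 0.043], 'tool_rot': [0.0, 0.999, -0.038, 0.002], 'contact_force': [-0.444, -1.552, 5.377], 'gripper_width': 0.11, 'q': [-0.011, 0.59, -0.122, 1.869, 0.109, 0.685, -1.844]}
wrist blue 429 [0.6725 0.1399 0.0125] [0.0072 0.0022 0.    ] 71.0 167.0
wrist red 203 [0.6562 0.139  0.02  ] [0.0044 0.0016 0.    ] 69.0 198.0
wrist to go mm 2.1039306782955625
side blue 119 [0.671  0.1381 0.0125] [0.0073 0.0024 0.    ] 224.0 339.0
side red 49 [0.6569 0.1344 0.02  ] [0.0047 0.0015 0.    ] 236.0 335.0
side to go mm 4.753070346037225
top blue 18 [0.6737 0.1386 0.0125] [0.0035 0.0012 0.    ] 256.0 181.0
top red 5 [0.6547 0.1366 0.02  ] [0.0019 0.0006 0.    ] 256.0 191.0
top to go mm 3.4104389432300373
```

```bash
python3 -m crank '[{"jaw":0,"x":0,"y":-2,"z":0,"ax":0,"ay":0,"az":0},{"jaw":0,"x":0,"y":-1.5,"z":0,"ax":0,"ay":0,"az":0},{"jaw":0,"x":0,"y":0,"z":0,"ax":0,"ay":0,"az":0},{"jaw":0,"x":0,"y":0,"z":0,"ax":0,"ay":0,"az":0},{"jaw":50,"x":0,"y":0,"z":0,"ax":0,"ay":0,"az":0},{"jaw":50,"x":0,"y":0,"z":0,"ax":0,"ay":0,"az":0},{"jaw":50,"x":0,"y":0,"z":0,"ax":0,"ay":0,"az":0},{"jaw":50,"x":0,"y":0,"z":-40,"ax":0,"ay":0,"az":0},{"jaw":50,"x":0,"y":0,"z":-50,"ax":0,"ay":0,"az":0},{"jaw":50,"x":0,"y":0,"z":-50,"ax":0,"ay":0,"az":0}]'
python3 -m crank '[{"jaw":50,"x":-15,"y":-45,"z":0,"ax":0,"ay":0,"az":0},{"jaw":50,"x":0,"y":-45,"z":0,"ax":0,"ay":0,"az":0},{"jaw":50,"x":0,"y":-45,"z":0,"ax":0,"ay":0,"az":0},{"jaw":50,"x":0,"y":0,"z":0,"ax":0,"ay":0,"az":0},{"jaw":50,"x":0,"y":0,"z":0,"ax":0,"ay":0,"az":0}]'
python3 m.py b
```

```text
t: 6.02
eef_pos: [0.5993, 0.0038, 0.1825]
tool_rot: [-0.0, 0.999, -0.037, -0.0]
contact_force: [1.3, -0.6, -0.4]
gripper_width: 0.498
t: 6.65
eef_pos: [0.5947, 0.1387, 0.181]
tool_rot: [0.0, 0.999, -0.038, -0.0]
contact_force: [0.0, -0.7, 0.1]
gripper_width: 0.497
{'t': 6.65, 'eef_pos': [0.595, 0.139, 0.181], 'tool_rot': [0.0, 0.999, -0.038, -0.0], 'contact_force': [0.033, -0.678, 0.116], 'gripper_width': 0.497, 'q': [-0.197, 0.43, -0.177, 1.755, 0.09, 0.965, -2.055]}
wrist blue 213 [0.6737 0.1392 0.0125] [0.0064 0.0023 0.    ] 323.0 117.0
wrist red 84 [0.6564 0.1389 0.02  ] [0.004  0.0012 0.    ] 324.0 138.0
wrist to go mm 1.5711998954545392
side blue 117 [0.6709 0.1379 0.0125] [0.0073 0.0024 0.    ] 224.0 339.0
side red 50 [0.6569 0.1369 0.02  ] [0.0049 0.0016 0.    ] 235.0 336.0
side to go mm 2.0364798830550255
top blue 28 [0.6736 0.1389 0.0125] [0.004  0.0016 0.    ] 256.0 181.0
```

View pics/wrist_b.png

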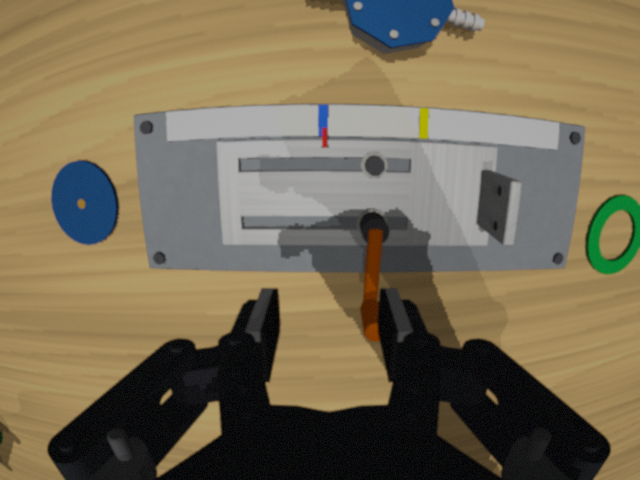

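The wrist picture, taken from right above, shows the red pointer at (324,138) a little to the right of the blue stripe at (323,117). That leaves about 1.5 mm, depending on the yaw, so I'll check the yaw with the base's corner screws.

```bash
python3 - <<'E'
from h import *
c=eyes.calibration("wrist");p=cv2.imread('pics/wrist_b.png')[:,:,::-1]
A=[wray(c,*q,.013) for q in((147,127),(575,138),(160,258),(558,258))]
for a,b in((0,1),(2,3)):
    d=A[a]-A[b];print(d.round(4),d[0]/d[1])
d=A[0]-A[2];e=A[1]-A[3];print(-d[1]/d[0],-e[1]/e[0])
for k,z in(("blue",.0125),("red",.02)):
    u,v=cmask(p,k,(310,95,340,155));P=np.array([wray(c,a,b,z) for a,b in zip(u,v)])
    for r in np.unique(v)[::3]: s=P[v==r];print(k,r,s.mean(0).round(4),len(s))
print([wray(c,*q,.07).round(4) for q in((371,330),)])
for s,z in(((372,318),.07),((373,335),.05),((373,228),.05)):print(wray(c,*s,z).round(4))
u,v=cmask(p,"orange",(340,220,410,345));print(u.min(),u.max(),v.min(),v.max())
E
```

```text
[0.0339 0.4001 0.    ] 0.0846071272268968
[0.0328 0.4    0.    ] 0.08200847383626225
0.08216676631097157 0.08346357093961702
blue 105 [0.684  0.1365 0.0125] 9
blue 108 [0.6815 0.1367 0.0125] 9
blue 111 [0.679  0.1369 0.0125] 9
blue 114 [0.6765 0.1371 0.0125] 9
blue 117 [0.674  0.1373 0.0125] 9
blue 120 [0.6715 0.1379 0.0125] 8
blue 123 [0.669  0.1381 0.0125] 8
blue 126 [0.6665 0.1383 0.0125] 8
blue 129 [0.6641 0.1406 0.0125] 3
blue 132 [0.6617 0.1412 0.0125] 2
blue 135 [0.6591 0.1414 0.0125] 2
red 129 [0.6641 0.1372 0.02  ] 3
red 132 [0.6616 0.137  0.02  ] 4
red 135 [0.6591 0.1372 0.02  ] 4
red 138 [0.6567 0.1374 0.02  ] 6
red 141 [0.6542 0.1376 0.02  ] 4
red 144 [0.6518 0.1382 0.02  ] 5
[array([0.5071, 0.1113, 0.07  ])]
[0.5184 0.1102 0.07  ]
[0.4888 0.108  0.05  ]
[0.5867 0.105  0.05  ]
340 409 228 344
```

The yaw is 0.083, and the pointer has 1.3 mm left to go. I'll regrip and nudge it.

```bash
python3 -m crank '[{"jaw":50,"x":0,"y":45,"z":0,"ax":0,"ay":0,"az":0},{"jaw":50,"x":0,"y":45,"z":0,"ax":0,"ay":0,"az":0},{"jaw":50,"x":15,"y":45,"z":0,"ax":0,"ay":0,"az":0},{"jaw":50,"x":0,"y":0,"z":50,"ax":0,"ay":0,"az":0},{"jaw":50,"x":0,"y":0,"z":50,"ax":0,"ay":0,"az":0},{"jaw":50,"x":0,"y":0,"z":40,"ax":0,"ay":0,"az":0},{"jaw":0,"x":0,"y":0,"z":0,"ax":0,"ay":0,"az":0},{"jaw":0,"x":0,"y":0,"z":0,"ax":0,"ay":0,"az":0},{"jaw":0,"x":0,"y":0,"z":0,"ax":0,"ay":0,"az":0},{"jaw":0,"x":0,"y":0,"z":0,"ax":0,"ay":0,"az":0},{"jaw":0,"x":0,"y":0,"z":0,"ax":0,"ay":0,"az":0}]'
sed -i 's/^Y=.*/Y=np.array([.083,.9966,0])/' h.py; python3 m.py c
```

```text
t: 8.18
eef_pos: [0.6002, 0.0028, 0.0424]
tool_rot: [0.0, 0.999, -0.038, 0.001]
contact_force: [-0.4, -3.4, 0.8]
gripper_width: 0.116
{'t': 8.175, 'eef_pos': [0.6, 0.003, 0.042], 'tool_rot': [0.0, 0.999, -0.038, 0.001], 'contact_force': [-0.432, -3.368, 0.832], 'gripper_width': 0.116, 'q': [-0.015, 0.591, -0.124, 1.87, 0.111, 0.686, -1.851]}
wrist blue 489 [0.6712 0.1402 0.0125] [0.0077 0.0024 0.    ] 74.0 167.0
wrist red 203 [0.6566 0.1423 0.02  ] [0.0045 0.0016 0.    ] 68.0 196.0
wrist to go mm -0.8820731043899521
side blue 118 [0.6712 0.1381 0.0125] [0.0072 0.0024 0.    ] 223.0 339.0
side red 49 [0.6568 0.1378 0.02  ] [0.0048 0.0015 0.    ] 235.0 337.0
side to go mm 1.513647320496525
top blue 19 [0.674  0.1386 0.0125] [0.0037 0.0012 0.    ] 256.0 181.0
top red 4 [0.6567 0.1395 0.02  ] [0.0026 0.0007 0.    ] 254.0 190.0
top to go mm 0.559870809936025
```

```bash
python3 -m crank '[{"jaw":0,"x":0,"y":-0.8,"z":0,"ax":0,"ay":0,"az":0},{"jaw":0,"x":0,"y":0,"z":0,"ax":0,"ay":0,"az":0},{"jaw":0,"x":0,"y":0,"z":0,"ax":0,"ay":0,"az":0},{"jaw":50,"x":0,"y":0,"z":0,"ax":0,"ay":0,"az":0},{"jaw":50,"x":0,"y":0,"z":0,"ax":0,"ay":0,"az":0},{"jaw":50,"x":0,"y":0,"z":0,"ax":0,"ay":0,"az":0},{"jaw":50,"x":0,"y":0,"z":-40,"ax":0,"ay":0,"az":0},{"jaw":50,"x":0,"y":0,"z":-50,"ax":0,"ay":0,"az":0},{"jaw":50,"x":0,"y":0,"z":-50,"ax":0,"ay":0,"az":0}]'
python3 -m crank '[{"jaw":50,"x":-15,"y":-45,"z":0,"ax":0,"ay":0,"az":0},{"jaw":50,"x":0,"y":-45,"z":0,"ax":0,"ay":0,"az":0},{"jaw":50,"x":0,"y":-45,"z":0,"ax":0,"ay":0,"az":0},{"jaw":50,"x":0,"y":0,"z":0,"ax":0,"ay":0,"az":0},{"jaw":50,"x":0,"y":0,"z":0,"ax":0,"ay":0,"az":0},{"jaw":50,"x":0,"y":0,"z":0,"ax":0,"ay":0,"az":0}]'
python3 m.py d; python3 - <<'E'
import cv2
im=cv2.imread('pics/wrist_d.png')[90:350,260:440];cv2.imwrite('pics/dc.png',cv2.resize(im,None,fx=2.3,fy=2.3,interpolation=cv2.INTER_CUBIC))
E
```

```text
t: 9.45
eef_pos: [0.5995, 0.0048, 0.1826]
tool_rot: [-0.0, 0.999, -0.037, -0.0]
contact_force: [0.2, 0.2, 0.4]
gripper_width: 0.498
t: 10.2
eef_pos: [0.5951, 0.1383, 0.1812]
tool_rot: [0.0, 0.999, -0.039, -0.0]
contact_force: [0.2, -0.8, 0.3]
gripper_width: 0.499
{'t': 10.2, 'eef_pos': [0.595, 0.138, 0.181], 'tool_rot': [0.0, 0.999, -0.039, -0.0], 'contact_force': [0.227, -0.796, 0.269], 'gripper_width': 0.499, 'q': [-0.195, 0.43, -0.179, 1.754, 0.091, 0.966, -2.058]}
wrist blue 226 [0.6738 0.1387 0.0125] [0.0065 0.0021 0.    ] 322.0 117.0
wrist red 81 [0.6562 0.141  0.02  ] [0.0039 0.0012 0.    ] 321.0 139.0
wrist to go mm -0.7710214905687074
side blue 107 [0.6716 0.1382 0.0125] [0.0072 0.0023 0.    ] 223.0 339.0
side red 52 [0.6569 0.1388 0.02  ] [0.005  0.0016 0.    ] 234.0 338.0
side to go mm 0.5675022004690555
top blue 29 [0.6734 0.139  0.0125] [0.0041 0.0017 0.    ] 256.0 181.0
```

View pics/dc.png

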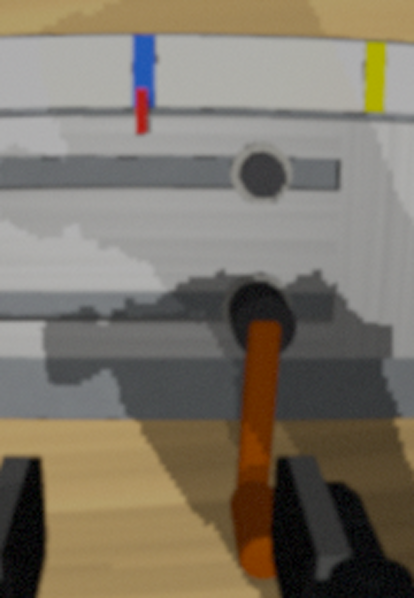

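The wrist view reads −0.8 mm and the side view +0.6 mm, so the pointer is on the blue mark. In the crop the red pointer lies inside the blue stripe.

The clamp comes next. Turning clockwise from the present yaw would pass joint 7's range, so I'll first turn the tool half round, which gives the same grasp, and go above the post at about (0.516, 0.109).

```bash
python3 -m crank '[{"jaw":100,"x":0,"y":0,"z":0,"ax":0,"ay":0,"az":-10.6},{"jaw":100,"x":0,"y":0,"z":0,"ax":0,"ay":0,"az":-10.6},{"jaw":100,"x":0,"y":0,"z":0,"ax":0,"ay":0,"az":-10.6},{"jaw":100,"x":0,"y":0,"z":0,"ax":0,"ay":0,"az":-10.6},{"jaw":100,"x":0,"y":0,"z":0,"ax":0,"ay":0,"az":-10.6},{"jaw":100,"x":0,"y":0,"z":0,"ax":0,"ay":0,"az":-10.6},{"jaw":100,"x":0,"y":0,"z":0,"ax":0,"ay":0,"az":-10.6},{"jaw":100,"x":0,"y":0,"z":0,"ax":0,"ay":0,"az":-10.6},{"jaw":100,"x":0,"y":0,"z":0,"ax":0,"ay":0,"az":-10.6},{"jaw":100,"x":0,"y":0,"z":0,"ax":0,"ay":0,"az":-10.6},{"jaw":100,"x":0,"y":0,"z":0,"ax":0,"ay":0,"az":-10.6},{"jaw":100,"x":0,"y":0,"z":0,"ax":0,"ay":0,"az":-10.6}]'
python3 -m crank '[{"jaw":100,"x":0,"y":0,"z":0,"ax":0,"ay":0,"az":-10.6},{"jaw":100,"x":0,"y":0,"z":0,"ax":0,"ay":0,"az":-10.6},{"jaw":100,"x":0,"y":0,"z":0,"ax":0,"ay":0,"az":-10.6},{"jaw":100,"x":0,"y":0,"z":0,"ax":0,"ay":0,"az":-10.6},{"jaw":100,"x":0,"y":0,"z":0,"ax":0,"ay":0,"az":-10.4},{"jaw":100,"x":40,"y":-18,"z":0,"ax":0,"ay":0,"az":0},{"jaw":100,"x":36,"y":-17,"z":0,"ax":0,"ay":0,"az":0},{"jaw":100,"x":0,"y":0,"z":20,"ax":0,"ay":0,"az":0},{"jaw":100,"x":0,"y":0,"z":0,"ax":0,"ay":0,"az":0},{"jaw":100,"x":0,"y":0,"z":0,"ax":0,"ay":0,"az":0}]'
python3 - <<'E'
from h import *
obs();c,p,d=grab("wrist","w5.png")
hsv=cv2.cvtColor(p,cv2.COLOR_RGB2HSV);m=cv2.inRange(hsv,(4,150,60),(16,255,255))
k,_,s,ce=cv2.connectedComponentsWithStats(m);print([(s[i].tolist(),ce[i].round()) for i in range(1,k) if s[i][4]>30])
E
```

```text
t: 11.85
eef_pos: [0.5951, 0.1393, 0.1813]
tool_rot: [0.0, 0.476, 0.88, -0.0]
contact_force: [0.3, -0.6, 0.0]
gripper_width: 0.995
t: 13.1
eef_pos: [0.5175, 0.1114, 0.1615]
tool_rot: [0.0, 0.038, 0.999, 0.0]
contact_force: [0.5, 0.9, 0.3]
gripper_width: 0.999
{'t': 13.1, 'eef_pos': [0.517, 0.111, 0.162], 'tool_rot': [0.0, 0.038, 0.999, 0.0], 'contact_force': [0.458, 0.878, 0.277], 'gripper_width': 0.999, 'q': [0.386, 0.469, -0.903, 1.926, 0.447, 0.96, 0.766]}
[([313, 220, 26, 92, 1702], array([325., 262.]))]
```

View pics/w5.png

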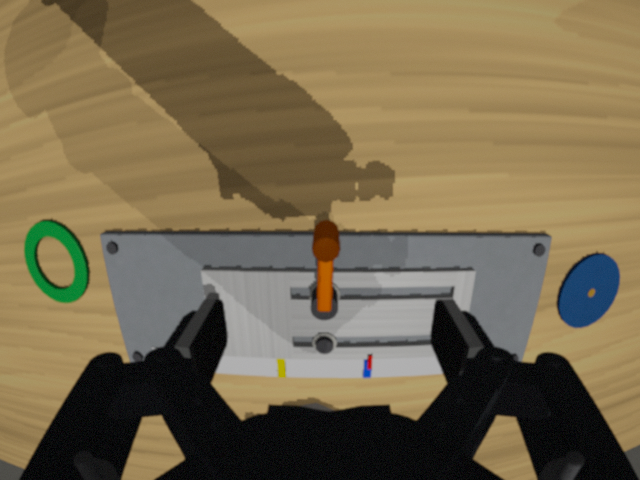

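The wrist picture shows the orange post's top at about (326,246), centred between the jaws, with the bolt at (323,298). The red pointer is at the blue mark around (368,362).

```bash
python3 - <<'E'
from h import *
c=eyes.calibration("wrist")
print(wray(c,326,247,.09).round(4),wray(c,326,228,.06).round(4),wray(c,323,298,.045).round(4),wray(c,324,300,.03).round(4))
E
```

```text
[0.5157 0.1117 0.09  ] [0.5125 0.1118 0.06  ] [0.5741 0.1045 0.045 ] [0.5838 0.1044 0.03  ]
```

```bash
python3 -m crank '[{"jaw":100,"x":1,"y":0,"z":40,"ax":0,"ay":0,"az":0},{"jaw":100,"x":0,"y":0,"z":40,"ax":0,"ay":0,"az":0},{"jaw":60,"x":0,"y":0,"z":25,"ax":0,"ay":0,"az":0},{"jaw":0,"x":0,"y":0,"z":0,"ax":0,"ay":0,"az":0},{"jaw":0,"x":0,"y":0,"z":0,"ax":0,"ay":0,"az":0},{"jaw":0,"x":0,"y":0,"z":0,"ax":0,"ay":0,"az":0},{"jaw":0,"x":0,"y":0,"z":0,"ax":0,"ay":0,"az":0},{"jaw":0,"x":0,"y":0,"z":0,"ax":0,"ay":0,"az":0},{"jaw":0,"x":0,"y":0,"z":0,"ax":0,"ay":0,"az":0}]' 25
```

```text
t: 14.28
eef_pos: [0.5166, 0.1114, 0.0577]
tool_rot: [0.001, 0.038, 0.999, 0.0]
contact_force: [-0.8, -1.0, 6.4]
gripper_width: 0.199
```

```bash
python3 -m crank '[{"jaw":0,"x":-0.6,"y":9,"z":0,"ax":0,"ay":0,"az":8},{"jaw":0,"x":-0.6,"y":9,"z":0,"ax":0,"ay":0,"az":8},{"jaw":0,"x":-0.6,"y":9,"z":0,"ax":0,"ay":0,"az":8},{"jaw":0,"x":-0.6,"y":9,"z":0,"ax":0,"ay":0,"az":8},{"jaw":0,"x":-0.6,"y":9,"z":0,"ax":0,"ay":0,"az":8},{"jaw":0,"x":0,"y":0,"z":0,"ax":0,"ay":0,"az":0},{"jaw":0,"x":0,"y":0,"z":0,"ax":0,"ay":0,"az":0}]'
cat > f.py <<'E'
from h import *
o=obs();e=np.array(o["eef_pos"])[:2]-[.581,.1045];X=np.array([.9966,-.083]);print("R",np.hypot(*e),"angle",np.arctan2(e@Y[:2],-e@X))
E
python3 f.py
```

```text
t: 15.15
eef_pos: [0.5365, 0.1513, 0.0578]
tool_rot: [0.002, 0.378, 0.926, 0.001]
contact_force: [5.4, -0.7, 0.4]
gripper_width: 0.205
{'t': 15.15, 'eef_pos': [0.537, 0.151, 0.058], 'tool_rot': [0.002, 0.378, 0.926, 0.001], 'contact_force': [5.445, -0.731, 0.394], 'gripper_width': 0.205, 'q': [0.09, 0.59, -0.618, 1.944, 0.492, 0.756, -0.017]}
R 0.06452973356490165 angle 0.7274311914884631
```

```bash
python3 -m crank '[{"jaw":0,"x":-0.6,"y":9,"z":0,"ax":0,"ay":0,"az":8},{"jaw":0,"x":-0.6,"y":9,"z":0,"ax":0,"ay":0,"az":8},{"jaw":0,"x":-0.6,"y":9,"z":0,"ax":0,"ay":0,"az":8},{"jaw":0,"x":-0.6,"y":9,"z":0,"ax":0,"ay":0,"az":8},{"jaw":0,"x":-0.6,"y":9,"z":0,"ax":0,"ay":0,"az":8},{"jaw":0,"x":-0.6,"y":7,"z":0,"ax":0,"ay":0,"az":7},{"jaw":0,"x":0,"y":0,"z":0,"ax":0,"ay":0,"az":0},{"jaw":0,"x":0,"y":0,"z":0,"ax":0,"ay":0,"az":0}]'
python3 f.py
```

```text
t: 16.15
eef_pos: [0.5823, 0.1706, 0.0577]
tool_rot: [0.001, 0.714, 0.7, 0.002]
contact_force: [4.3, -3.0, 5.1]
gripper_width: 0.2
{'t': 16.15, 'eef_pos': [0.582, 0.171, 0.058], 'tool_rot': [0.001, 0.714, 0.7, 0.002], 'contact_force': [4.335, -2.982, 5.112], 'gripper_width': 0.2, 'q': [-0.081, 0.608, -0.411, 1.834, 0.338, 0.765, -0.693]}
R 0.06610579509540804 angle 1.5071153886471904
```

Now I'll push in small steps until the force shows the stop.

```bash
python3 -m crank '[{"jaw":0,"x":0,"y":3,"z":0,"ax":0,"ay":0,"az":2},{"jaw":0,"x":0,"y":3,"z":0,"ax":0,"ay":0,"az":1},{"jaw":0,"x":0,"y":0,"z":0,"ax":0,"ay":0,"az":0},{"jaw":0,"x":0,"y":0,"z":0,"ax":0,"ay":0,"az":0}]'
python3 f.py
python3 -m crank '[{"jaw":0,"x":0,"y":2.5,"z":0,"ax":0,"ay":0,"az":0},{"jaw":0,"x":0,"y":0,"z":0,"ax":0,"ay":0,"az":0},{"jaw":0,"x":0,"y":0,"z":0,"ax":0,"ay":0,"az":0}]'
python3 f.py
```

```text
t: 16.65
eef_pos: [0.5868, 0.1705, 0.0576]
tool_rot: [0.0, 0.732, 0.681, 0.001]
contact_force: [-1.1, -1.8, 8.9]
gripper_width: 0.207
{'t': 16.65, 'eef_pos': [0.587, 0.17, 0.058], 'tool_rot': [0.0, 0.732, 0.681, 0.001], 'contact_force': [-1.107, -1.789, 8.915], 'gripper_width': 0.207, 'q': [-0.089, 0.612, -0.398, 1.822, 0.327, 0.77, -0.732]}
R 0.06622368188415688 angle 1.5757369207477858
t: 17.02
eef_pos: [0.5882, 0.1705, 0.0575]
tool_rot: [-0.0, 0.732, 0.681, -0.0]
contact_force: [-3.6, -1.6, 11.0]
gripper_width: 0.197
{'t': 17.025, 'eef_pos': [0.588, 0.171, 0.058], 'tool_rot': [-0.0, 0.732, 0.681, -0.0], 'contact_force': [-3.576, -1.615, 11.004], 'gripper_width': 0.197, 'q': [-0.088, 0.615, -0.399, 1.817, 0.326, 0.774, -0.729]}
R 0.06642546116455254 angle 1.5962193133579647
```

```bash
python3 -m crank '[{"jaw":0,"x":0,"y":2,"z":0,"ax":0,"ay":0,"az":0},{"jaw":0,"x":0,"y":2,"z":0,"ax":0,"ay":0,"az":0},{"jaw":0,"x":0,"y":0,"z":0,"ax":0,"ay":0,"az":0},{"jaw":0,"x":0,"y":0,"z":0,"ax":0,"ay":0,"az":0}]'
python3 f.py
```

```text
t: 17.52
eef_pos: [0.5887, 0.1706, 0.0573]
tool_rot: [-0.002, 0.732, 0.681, -0.003]
contact_force: [-13.3, -1.8, 19.1]
gripper_width: 0.197
{'t': 17.525, 'eef_pos': [0.589, 0.171, 0.057], 'tool_rot': [-0.002, 0.732, 0.681, -0.003], 'contact_force': [-13.303, -1.774, 19.085], 'gripper_width': 0.197, 'q': [-0.087, 0.619, -0.4, 1.811, 0.324, 0.783, -0.726]}
R 0.06658400733499971 angle 1.6033216613630064
```

The stop is reached: a 4 mm command moved the post 0.5 mm and the force rose to 13 N. I'll release, rise and clear.

```bash
python3 -m crank '[{"jaw":65,"x":0,"y":0,"z":0,"ax":0,"ay":0,"az":0},{"jaw":65,"x":0,"y":0,"z":0,"ax":0,"ay":0,"az":0},{"jaw":65,"x":0,"y":0,"z":0,"ax":0,"ay":0,"az":0},{"jaw":65,"x":0,"y":0,"z":0,"ax":0,"ay":0,"az":0},{"jaw":65,"x":0,"y":0,"z":-25,"ax":0,"ay":0,"az":0},{"jaw":65,"x":0,"y":0,"z":-50,"ax":0,"ay":0,"az":0},{"jaw":65,"x":0,"y":0,"z":-50,"ax":0,"ay":0,"az":0},{"jaw":65,"x":-20,"y":-50,"z":-10,"ax":0,"ay":0,"az":0},{"jaw":65,"x":-20,"y":-50,"z":0,"ax":0,"ay":0,"az":0},{"jaw":65,"x":0,"y":0,"z":0,"ax":0,"ay":0,"az":0},{"jaw":65,"x":0,"y":0,"z":0,"ax":0,"ay":0,"az":0}]'
python3 m.py e; python3 - <<'E'
import cv2,numpy as np
a=cv2.imread('pics/side_e.png')[200:400,180:430];b=cv2.imread('pics/wrist_e.png')
cv2.imwrite('pics/ee.png',np.vstack([cv2.resize(a,(375,300)),cv2.resize(b,(375,281))]))
E
```

```text
t: 18.9
eef_pos: [0.4909, 0.1378, 0.1918]
tool_rot: [0.0, 0.733, 0.68, 0.001]
contact_force: [0.4, -0.4, 0.8]
gripper_width: 0.653
{'t': 18.9, 'eef_pos': [0.491, 0.138, 0.192], 'tool_rot': [0.0, 0.733, 0.68, 0.001], 'contact_force': [0.42, -0.43, 0.765], 'gripper_width': 0.653, 'q': [0.023, 0.292, -0.494, 1.961, 0.172, 0.928, -0.632]}
wrist blue 100 [0.6756 0.1392 0.0125] [0.0058 0.0024 0.    ] 519.0 196.0
wrist red 49 [0.6568 0.1405 0.02  ] [0.0043 0.0011 0.    ] 506.0 197.0
wrist to go mm 0.26811396059273074
side blue 110 [0.6716 0.1383 0.0125] [0.0072 0.0023 0.    ] 223.0 339.0
side red 50 [0.6571 0.1389 0.02  ] [0.0047 0.0015 0.    ] 234.0 338.0
side to go mm 0.6185168523471785
top blue 18 [0.6737 0.1386 0.0125] [0.0035 0.0012 0.    ] 256.0 181.0
top red 6 [0.6558 0.1408 0.02  ] [0.0028 0.0007 0.    ] 254.0 190.0
top to go mm -0.6428964888706146
```

View pics/ee.png

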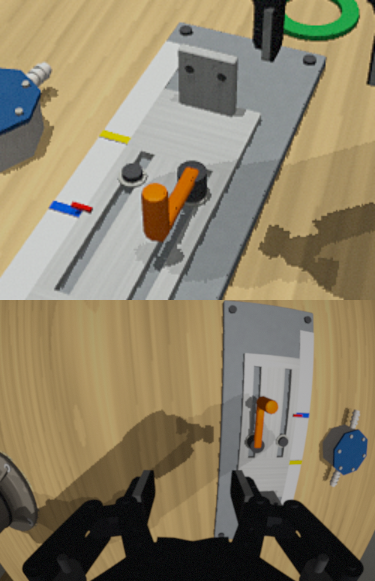

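The picture shows the lever lying along the slot with its post on the +y side, and the pointer at the blue mark. The three views put the pointer within ±0.7 mm. Handing in.

```bash
python3 - <<'E'
from h import *
print(ray(eyes.calibration("side"),283,327,.09).round(4))
print(ticket.hand_in())
E
```

```text
[0.5863 0.1685 0.09  ]
the job is handed in; nothing more can be done
None
```

The pointer is at the blue mark and the clamp is tight. I handed the job in at about 19 s with the gripper open and clear of everything.

- **Bracket:** I slid it by its flange until the pointer reached the blue mark, with one small correction of about 1.5 mm. After clamping, the remaining offset read +0.3 mm from the wrist camera, +0.6 mm from the side and −0.6 mm from the top. The views disagree by about 1 mm, which is within the calibration.
- **Clamp:** I turned the lever clockwise by its post until it hit the stop. There, a further 4 mm command moved it only 0.5 mm and the sideways force rose to about 13 N.
- **Lever after release:** The side view puts the post at (0.586, 0.169). I expected (0.586, 0.168) to (0.586, 0.169) at the tight stop, so it stayed where I left it.
- **Failed step:** My first move command was refused because its rows lacked some keys. Nothing moved, and no other step failed.

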